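# Nudge a board home against the hidden stop of a drilling jig

## Robot

A 6-joint arm with a two-finger parallel gripper is mounted at the origin on the work surface. World frame = base frame: x ahead of the robot, y to its left, z up, the work surface at z = 0. Lengths are in m, angles in rad, forces in N, time in s.
With the tool pointing down it reaches from about 0.325 to 0.9 m from the base axis. Payload 6.1 kg.
Tool frame: the origin (TCP) lies on the centre line of the jaws, within the pads' length; the fingertips stand 11 mm ahead of it and the grasp point (between the pads) lies 8 mm behind it (env.tcp_to_tips is the z of the fingertips in the tool frame, in m); z points along the fingers, y is the line along which they close (so a half turn about z gives the same grasp; the last joint's range is limited). The gripper opens to 85 mm and grips with 20 to 120 N. Pads are 22 mm wide; open, the fingers measure 114 mm over their backs; the gripper's body (76 mm by 85 mm) begins 54 mm behind the grasp point. The pads swing forward as they close: fully open they stand 13 mm farther back than shut.
Start: joints at [-1.238, 0.22, 1.526, -0, 1.395, -0.126], TCP at [0.277, -0.56, 0.242] pointing down, gripper open.
Joint ranges: [-2.98, 2.98], [-0.91, 2.08], [0.09, 2.57], [-1.24, 4.39], [0.2, 2.65], [-2.68, 2.68]. Speed limits (rad/s): [2.57, 2.57, 3.01, 3.14, 3.14, 3.14].

## Interface

Orientations are given as a 3x3 rotation matrix whose columns are the frame's x, y, z axes.
In Python, from cell import env gives the robot as it stands.
- The arm moves only by the tool jog_arm, never from a script. Its argument "steps" is text: rows parted by semicolons, each of 6 numbers parted by spaces: the shift along the tool's x, y, z in units of 60 mm (1.0 is 60 mm), then the turn, a rotation vector about the tool's x, y, z in units of 5 degrees (1.0 is 5 degrees). A call has 1 to 5 rows; each row shifts and turns the commanded pose from where the row before left it, along the tool's axes as they then stand; what a row does not reach is not made up. A row lasts 1/8 s, in which the tool goes at most 62.5 mm and 10.7 degrees, less where a joint would pass 70% of its speed; a pose out of reach is approached as far as the arm can. A call is refused whole if a number of a shift passes 1 or a number of a turn 1, either way. A call with a gripper value outside its range is refused whole. "gripper" is the opening, from 0 (shut) to 1 (fully open), set as the call begins (left out, the last holds). The fingers move at their own pace and stop on an object; "squeeze" is the grip in N (left out, the last holds). Time passes only in rows, so rows that do not move let the fingers close. It gives the time, the measured TCP pose, the force, the opening and the grip force at its end, in the units of the state.
- env.state(): the state, without advancing time (a new reading comes with each control period).
- env.read_camera(name): name is "side" or "top"; returns a dict with "image" (480x640x3 uint8, red, green, blue), "range_z" (480x640 float32, m along the optical axis (not along the pixel's ray), 0 where there is no reading), "camera_matrix" (3x3 intrinsics, pixels), "position" and "attitude" of the camera in the world. Camera axes: x right, y up, looking along -z (the intrinsics and any distortion apply to the point x, -y, -z); pixel columns grow to the right and rows downward; lengths in m; the calibration is good to about 2 mm. A picture is of the moment at which its call begins.
- env.close_job(): hands the job in; it is judged then, once.
The state is a dict: "t": time; "joint_pos": joint angles; "joint_vel": joint speeds; "joint_efforts": joint torques, N m; "position": TCP position; "orientation": TCP orientation; "wrist_force": force on the tool from outside, world axes, zero at the start; "ft_torque": the same for the moment, N m; "gripper_width": opening from 0.0 (shut) to 1.0 (fully open); "grip_force": force on a finger pad.
Only numpy, scipy, OpenCV 4.12 (cv2) and the standard library are available. Lean on these libraries where they do the work, as an engineer would, in place of code of your own. Each camera call takes 0.05 s, during which the arm holds its last target. There are 200 camera calls.

## Task

Take the wooden push shoe by its upright grip and, only with its nose, gently nudge the plywood board along the lane of the drilling jig and under its plate until the board rests against the rubber-tipped stop hidden inside. Feel for the stop: the board must end pressed lightly against it, never rammed into it. Then put the push shoe back standing on the bench where it stood, and leave the reel, the screwdriver and the pliers alone.

Things in the scene. Friction and masses are not known exactly. Their poses are not given: they have to be found in the camera images.
- jig: Metal drilling jig bolted to the bench: base 240 x 130 x 12 mm, two steel guides 24 mm high with a lane 62 mm wide between them, and a plate roofing the far part of the lane. Origin: on the bench, on the lane's centre line, below the near edge of the plate. x: along the lane, inwards; z up. Base x = -95 to 145 mm, guides x = -80 to 135 mm, |y| = 31 to 45 mm, up to z = 36 mm.
- mouth (a point): Mouth of the tunnel under the jig's plate: on the lane floor (z = 12 mm), at the lane's centre, below the plate's near edge; jig's axes. The tunnel is 62 mm wide and 24 mm high; the plate covers x = 0 to 135 mm, its underside 24 mm and its top 32 mm above the lane floor, with three drill bushings 6 mm proud.
- ball1 (a point): Tip of the first of two ball-nosed spring plungers in the jig's +y guide, 35 mm inside the mouth, standing 4 mm into the lane. They push the board to the -y guide and hold it where it is left. The board catches as its leading edge comes to a ball, here with up to 3 N, then slides past it with under 2 N; before this ball it slides with under 1 N.
- ball2 (a point): Tip of the second spring plunger, 70 mm inside the mouth, as the first. Here the board catches with 2 to 9 N (this is not the stop yet); from 5 mm past the ball it slides with a steady drag, somewhere between 1.5 and 7 N as the friction happens to be, until it meets the stop.
- end_plate: Steel plate 12 x 90 x 32 mm that closes the far end of the lane. Origin: centre of its underside, 141 mm inside the mouth; jig's axes. It carries the stop, hidden in the tunnel: a soft rubber tip, 14 mm across, on the lane's centre line at mid-height of the board. Its place is not measured: its face was locked somewhere between 85 and 120 mm inside the mouth.
- sleeve_end (a point): Outer end of the sleeve (22 mm across, 42 mm long) on the far side of the end plate that houses the spindle of the stop; it does not show how the stop is set. The stop does not move; its rubber yields like a spring, about 8 N per mm. A push of 2 to 6 N on it, over the drag, is right; over 15 N is ramming.
- board: Plain plywood board 80 (x) x 60 (y) x 15 mm, corners rounded to 6 mm, about 70 g, lying loose in the lane, its leading edge 5 to 25 mm inside the mouth. Origin: centre of its underside; x points into the tunnel: leading edge at x = +40 mm, edge to push at x = -40 mm. When it is home, the edge to push lies 5 to 40 mm inside the mouth.
- shoe: Wooden push shoe standing on the bench, about 140 g: sole 120 x 40 x 12 mm (x from -45 to +75 mm) and an upright grip, 30 (x) x 24 (y) mm, up to 76 mm above the underside; a small block behind the grip's foot (x -15 to -27 mm, up to z = 26 mm). Origin: on the underside, below the centre of the grip; x points to the nose, z up. The nose, 60 mm long, fits into the tunnel.
- shoe_nose (a point): Centre of the flat front face of the push shoe's nose (40 mm wide, 12 mm high): 75 mm ahead of the shoe's origin and 6 mm above its underside; same axes.
- reel: Bystander: metal solder-wire reel standing on its flange, 60 mm across, 45 mm high. Origin: centre of its underside.
- screwdriver: Bystander: screwdriver, 180 mm long, lying on the bench along its x. Origin: on the bench, below its middle.
- pliers: Bystander: pliers, about 145 mm long, 52 mm wide and 12 mm high, lying flat on the bench. Origin: on the bench near the pivot; jaws reach x = +55 mm, handles x = -91 mm.
There are look-alikes about, which are no part of the job. Leave any blue look-alike of the shoe alone.

How it is judged:
On the way:
1. the push shoe has pressed the board against the hidden stop (contact force between shoe and board above 0.5 N and contact force between board and end_plate above 0.5 N), for 0.05 s.
At the end, for the whole second after the job is handed in: The board lies flat in the lane at rest and still presses on the hidden stop with more than 0.3 N; the push shoe is released, stands upright at rest on the bench, within 50 mm of where it stood at the start (contact force between board and end_plate above 0.3 N and z of board in the frame of jig between 0.008 and 0.016 m and linear speed of each of board, shoe below 0.01 m/s and distance of shoe from where it was at the start of the episode below 0.05 m and height (world z) of shoe below 0.006 m and angle between shoe's own z axis and vertical below 0.1 rad); the robot touches nothing.
It fails at once if the board is rammed into the stop (more than 15 N between them) (contact force between board and end_plate above 15 N).
It fails at once if the board is shot along the lane (faster than 0.2 m/s) (linear speed of board above 0.2 m/s).
It fails at once if the board is handled with the gripper or arm instead of the push shoe (contact force between any of the fingers, the arm and board above 0.5 N).
It fails at once if a bystander is disturbed (the reel, the screwdriver or the pliers moved more than 15 mm) (distance of any of reel, screwdriver, pliers from where it was at the start of the episode above 0.015 m).
It also fails if it takes over 72 s, if anything falls off the work surface, if the arm or the gripper's body presses on something with over 40 N, if the wrist force passes 120 N, or if a joint passes its speed limit or range.

## Working session

There is one attempt and no reset: what is moved stays moved. The work goes in short steps, Python scripts to look and compute and a tool call to move; the robot and the scene stay as the last step left them, time stands still between calls to the robot, and variables do not carry over. Pictures are saved under pics/ and viewed, at most 10 in all, crops included, and the job is handed in when it is done.

Besides the shell and the picture viewer there is one more tool, called after "Request:" as name(argument=value, ...), one argument or row to a line, values as JSON. jog_arm: Moves the arm, as the interface text tells. Its arguments: {"type":"object","properties":{"steps":{"type":"string"},"gripper":{"type":"number"},"squeeze":{"type":"number"}},"required":["steps"]}

```bash
ls; mkdir -p pics; python3 - <<'E'
from cell import env
import cv2,numpy as np
for n in("top","side"):
    c=env.read_camera(n); np.savez(f"{n}0.npz",**{k:np.asarray(v) for k,v in c.items() if not isinstance(v,str)})
    cv2.imwrite(f"pics/{n}0.png",c["image"][:,:,::-1]); print(n,c["camera_matrix"],c["position"],c["attitude"],c.keys())
print(env.state(),env.tcp_to_tips)
E
```

```text
pics
top [[481.30650538   0.         323.56326438]
 [  0.         481.30650538 231.49897537]
 [  0.           0.           1.        ]] [0.44659718 0.08074648 1.09286723] [[-0.003284    0.99419531 -0.10754021]
 [-0.99981943 -0.00125157  0.0189613 ]
 [ 0.01871665  0.10758306  0.99401991]] dict_keys(['image', 'range_z', 'camera_matrix', 'position', 'attitude'])
side [[436.25487269   0.         319.24923108]
 [  0.         436.25487269 243.27511335]
 [  0.           0.           1.        ]] [0.1787037  0.60005894 0.76282911] [[-0.83467912  0.40058488 -0.37794513]
 [-0.55046397 -0.62840282  0.54963562]
 [-0.01732607  0.66681455  0.74502226]] dict_keys(['image', 'range_z', 'camera_matrix', 'position', 'attitude'])
{'t': 0.1, 'joint_pos': array([-1.23809937e+00,  2.21134179e-01,  1.52746714e+00,  6.69331233e-06,
        1.39467687e+00, -1.26105400e-01]), 'joint_vel': array([ 0.00090146, -0.00190435, -0.0026859 , -0.0002773 ,  0.0009865 ,
        0.00158948]), 'joint_efforts': array([-6.24276508e-04, -4.98242033e+01, -3.90549052e+01, -2.25366525e-04,
        5.76578241e-03,  1.67503651e-05]), 'position': array([ 0.27662687, -0.55988876,  0.24133236]), 'orientation': array([[ 8.96584130e-01,  4.42873122e-01, -5.44258768e-04],
       [ 4.42873402e-01, -8.96582737e-01,  1.59526890e-03],
       [ 2.18528702e-04, -1.67133051e-03, -9.99998579e-01]]), 'wrist_force': array([ 0.12111685,  0.65346162, -0.52234203]), 'ft_torque': array([-0.00599947, -0.01708882,  0.03898595]), 'grip_force': 0.0, 'gripper_width': 0.9969092882725736} 0.011
```

View pics/top0.png

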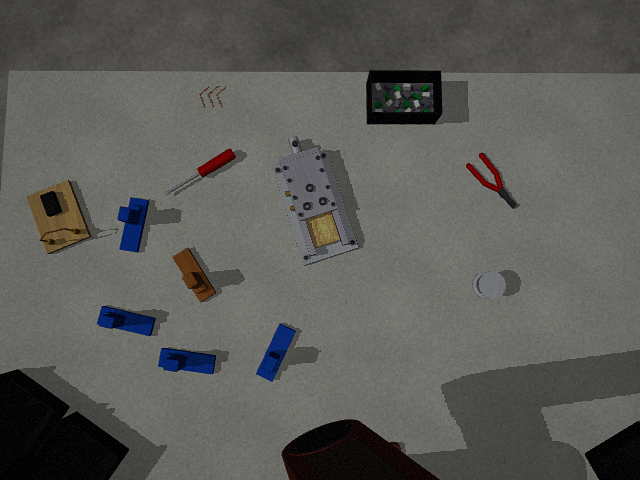

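View pics/side0.png

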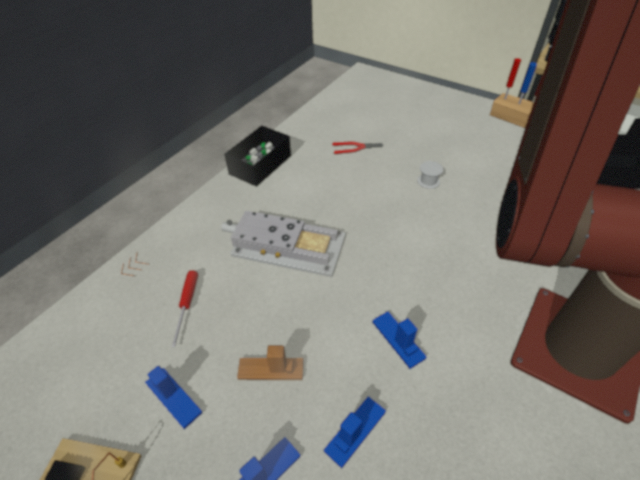

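The top view shows five shoe shapes: four blue ones at (133,224), (126,320), (187,361) and (276,352), and one wood-brown one at (194,275). The brown one fits "wooden push shoe"; its nose points up-left. The jig is at (315,205), with its mouth facing down and the board at (324,229). The screwdriver is at (202,172), the pliers at (492,180) and the reel at (490,284).

```bash
cat > h.py <<'E'
import numpy as np,cv2
def load(n): return dict(np.load(n))
def pts(c,u,v,z=None):
    """world points of pixels (u,v): by range, or on plane z"""
    K=c["camera_matrix"];u=np.asarray(u,float);v=np.asarray(v,float)
    d=np.stack([(u-K[0,2])/K[0,0],-(v-K[1,2])/K[1,1],-np.ones_like(u)],-1)@c["attitude"].T
    if z is None: s=c["range_z"][v.astype(int),u.astype(int)]
    else: s=(z-c["position"][2])/d[...,2]
    return c["position"]+d*s[...,None]
def rect(P):
    r=cv2.minAreaRect((P[:,:2]*1000).astype(np.float32)); return r,cv2.boxPoints(r)
E
python3 - <<'E'
from h import *
c=load("top0.npz");im=c["image"];hsv=cv2.cvtColor(im,cv2.COLOR_RGB2HSV)
m=cv2.inRange(hsv,(4,110,40),(18,255,255));m[:, :150]=0;m[:,260:]=0;m[:235]=0;m[315:]=0
v,u=np.nonzero(m);P=pts(c,u,v)
print("n",len(u),"z pct",np.percentile(P[:,2],[1,20,50,80,99]))
s=P[(P[:,2]<.02)];g=P[P[:,2]>.068]
print("sole",rect(s),"grip",len(g),g.mean(0),rect(g))
# board
m=cv2.inRange(hsv,(12,70,80),(32,255,255));m[:, :295]=0;m[:,355:]=0;m[:195]=0;m[260:]=0
v,u=np.nonzero(m);P=pts(c,u,v);print("board",len(u),np.percentile(P[:,2],[5,50,95]),rect(P))
# jig by height
v,u=np.mgrid[130:270,265:365];P=pts(c,u,v).reshape(-1,3)
for lo,hi in((.008,.055),(.030,.040),(.041,.047)):
    Q=P[(P[:,2]>lo)&(P[:,2]<hi)];print(lo,len(Q),rect(Q))
a=cv2.resize(im[235:315,150:250],None,fx=4,fy=4);b=cv2.resize(im[130:270,265:365],None,fx=4,fy=4)
o=np.zeros((560,800,3),np.uint8);o[:320,:400]=a;o[:,400:]=b;cv2.imwrite("pics/crop.png",o[:,:,::-1])
E
```

```text
n 861 z pct [0.00746518 0.01061969 0.01281472 0.02707844 0.07905557]
sole (((467.8813781738281, 350.440673828125), (119.13206481933594, 39.767154693603516), 32.825191497802734), array([[407.0479 , 334.86   ],
       [428.6048 , 301.4425 ],
       [528.71484, 366.02136],
       [507.15796, 399.43884]], dtype=float32)) grip 158 [0.45506222 0.33554507 0.10141232] (((455.01947021484375, 219.47772216796875), (33.436363220214844, 277.4585266113281), 0.013370639644563198), array([[438.26892, 358.20306],
       [438.33368,  80.74456],
       [471.77002,  80.75238],
       [471.70526, 358.21088]], dtype=float32))
board 736 [0.02323944 0.02685952 0.03034415] (((527.3240966796875, 56.83250427246094), (154.11297607421875, 67.8530502319336), 7.261966228485107), array([[446.5972  ,  80.746475],
       [455.17422 ,  13.437706],
       [608.051   ,  32.918533],
       [599.474   , 100.2273  ]], dtype=float32))
0.008 6239 (((643.6155395507812, 87.69424438476562), (284.8774719238281, 130.0721435546875), 17.875768661499023), array([[488.09006 , 105.86849 ],
       [528.01624 , -17.924324],
       [799.141   ,  69.52    ],
       [759.21484 , 193.3128  ]], dtype=float32))
0.03 672 (((650.2134399414062, 90.01963806152344), (268.4913330078125, 89.74605560302734), 17.907968521118164), array([[508.67377  ,  91.43958  ],
       [536.2697   ,   6.0415726],
       [791.7531   ,  88.59969  ],
       [764.15717  , 173.99771  ]], dtype=float32))
0.041 2173 (((643.982666015625, 88.11959838867188), (252.96002197265625, 89.50411224365234), 17.914323806762695), array([[509.8692  ,  91.79741 ],
       [537.4002  ,   6.632675],
       [778.0961  ,  84.44179 ],
       [750.5651  , 169.60652 ]], dtype=float32))
```

View pics/crop.png

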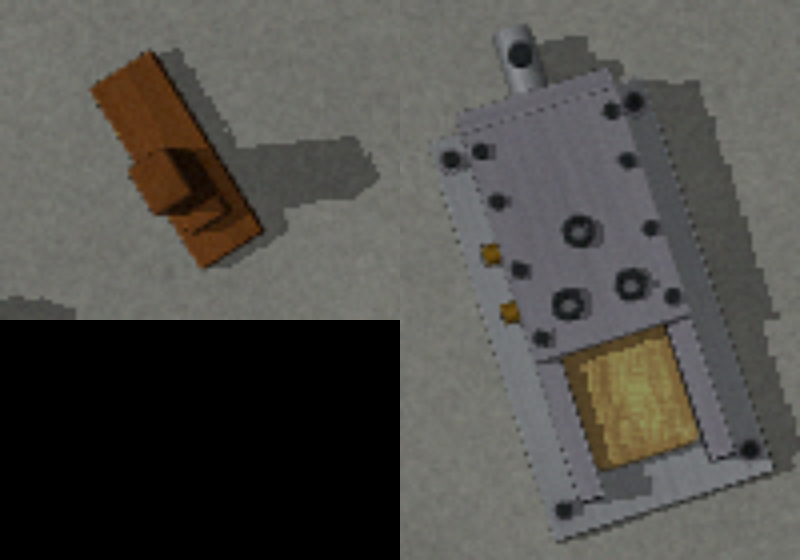

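The crop confirms it. On the left is the brown wooden shoe, with its long nose up-left and the small block behind the grip. On the right is the jig, with the board in the open lane and the brass plungers on its +y side. The shoe is at about (0.455, 0.342) with yaw 33°. The jig origin is at about (0.599, 0.0735) with yaw 17.9°. The sizes match: sole 119x40 mm, jig 130 mm wide. Moving above the shoe.

Request:
jog_arm(
  steps="0.58 -0.755 0 0 0 0;0.58 -0.755 0 0 0 0;0.58 -0.755 0 0 0 0;0.58 -0.755 0 0 0 0;0.58 -0.755 0 0 0 0",
  gripper=0.8,
  squeeze=80,
)

```text
t: 0.72
position: [0.3324, -0.2783, 0.2419]
orientation: [[0.897, 0.442, -0.0], [0.442, -0.897, 0.0], [0.0, -0.0, -1.0]]
wrist_force: [0.6, -0.3, 1.0]
gripper_width: 0.801
grip_force: 0.0
```

Request:
jog_arm(
  steps="0.58 -0.755 0 0 0 0;0.58 -0.755 0 0 0 0;0.58 -0.755 0 0 0 0;0.58 -0.755 0 0 0 0;0.58 -0.755 0 0 0 0",
)

```text
t: 1.35
position: [0.388, 0.0017, 0.2423]
orientation: [[0.897, 0.443, 0.001], [0.443, -0.897, -0.0], [0.0, 0.0, -1.0]]
wrist_force: [1.2, 0.0, -0.1]
gripper_width: 0.797
grip_force: 0.0
```

Request:
jog_arm(
  steps="0.58 -0.755 0 0 0 0;0.58 -0.755 0 0 0 0;0.58 -0.755 0 0 0 0;0.58 -0.755 0 0 0 -0.65;0.58 -0.755 0 0 0 -0.65",
)

```text
t: 1.98
position: [0.4406, 0.2825, 0.2419]
orientation: [[0.84, 0.543, -0.0], [0.543, -0.84, -0.0], [-0.0, 0.0, -1.0]]
wrist_force: [0.9, 0.2, -0.3]
gripper_width: 0.8
grip_force: 0.0
```

```bash
cat >> h.py <<'E'
def todo(s,p,yaw):
    """remaining shift (tool axes, units of 60 mm) and turn (units of 5 deg) to world p, tool x at yaw deg, tool down"""
    from scipy.spatial.transform import Rotation as R
    O=np.array(s["orientation"]);a=np.radians(yaw)
    T=np.array([[np.cos(a),np.sin(a),0],[np.sin(a),-np.cos(a),0],[0,0,-1]])
    return np.round(O.T@(np.array(p)-s["position"])/.06,3),np.round(np.degrees(R.from_matrix(O.T@T).as_rotvec())/5,2)
E
python3 - <<'E'
from cell import env
from h import *
s=env.state();print(s["t"],s["position"],s["joint_pos"],todo(s,[.4553,.3423,.05],32.8))
c=env.read_camera("side");np.savez("side1.npz",**c)
im=c["image"];hsv=cv2.cvtColor(im,cv2.COLOR_RGB2HSV)
m=cv2.inRange(hsv,(4,110,40),(18,255,255));m[:330]=0;m[400:]=0;m[:,:220]=0;m[:,325:]=0
v,u=np.nonzero(m);P=pts(c,u,v);P=P[c["range_z"][v,u]>0];P=P[P[:,2]<.1]
print(len(P),np.percentile(P[:,2],[1,50,99]));print("sole",rect(P[P[:,2]<.016]));g=P[P[:,2]>.04];print("grip",len(g),rect(g))
c=load("top0.npz");hsv=cv2.cvtColor(c["image"],cv2.COLOR_RGB2HSV)
def sel(m,zlo,zhi):
    v,u=np.nonzero(m);P=pts(c,u,v);return P[(c["range_z"][v,u]>0)&(P[:,2]>zlo)&(P[:,2]<zhi)]
m=cv2.inRange(hsv,(4,110,40),(18,255,255));m[:, :150]=0;m[:,260:]=0;m[:235]=0;m[315:]=0
g=sel(m,.072,.09);print("grip top",len(g),rect(g),g[:,2].mean())
m=cv2.inRange(hsv,(12,70,60),(32,255,255));m[:, :295]=0;m[:,355:]=0;m[:195]=0;m[260:]=0
b=sel(m,.02,.032);print("board",rect(b))
E
```

```text
1.975 [0.44058616 0.28252645 0.24193664] [ 4.19603450e-01 -2.32019139e-02  1.78941515e+00 -2.41912929e-04
  1.37564360e+00  1.41604229e+00] (array([ 0.748, -0.704,  3.199]), array([0.  , 0.  , 0.02]))
1021 [0.00827702 0.0123037  0.07710927]
sole (((477.0273742675781, 358.9918212890625), (89.26258850097656, 38.9630012512207), 33.13482666015625), array([[429.0049 , 350.9094 ],
       [450.30252, 318.28232],
       [525.0498 , 367.07425],
       [503.75223, 399.70132]], dtype=float32))
grip 284 (((454.6117248535156, 345.0130615234375), (27.059167861938477, 22.978534698486328), 36.071292877197266), array([[436.9112 , 346.33356],
       [450.44073, 327.76038],
       [472.31226, 343.69257],
       [458.7827 , 362.26575]], dtype=float32))
grip top 148 (((455.0716247558594, 342.3050537109375), (29.337182998657227, 22.754953384399414), 32.16758728027344), array([[436.5974 , 344.12653],
       [448.7121 , 324.86456],
       [473.54584, 340.48358],
       [461.43115, 359.74554]], dtype=float32)) 0.07582231174272924
board (((567.3788452148438, 62.651100158691406), (67.37226104736328, 60.70285415649414), 17.572946548461914), array([[526.101   ,  81.41562 ],
       [544.4284  ,  23.545563],
       [608.6567  ,  43.88658 ],
       [590.3293  , 101.75664 ]], dtype=float32))
```

Request:
jog_arm(
  steps="0.4 -0.4 0 0 0 0.02;0.348 -0.304 0 0 0 0;0 0 0.8 0 0 0;0 0 0.8 0 0 0;0 0 0.6 0 0 0",
)

```text
t: 2.65
position: [0.4543, 0.3398, 0.1075]
orientation: [[0.842, 0.54, -0.003], [0.54, -0.842, -0.001], [-0.003, -0.0, -1.0]]
wrist_force: [-0.9, 0.3, 0.6]
gripper_width: 0.798
grip_force: 0.0
```

Request:
jog_arm(
  steps="0 0 0.4 0 0 0;0 0 0.3 0 0 0;0 0 0.2 0 0 0;0 0 0.1 0 0 0;0 0 0 0 0 0",
)

```text
t: 3.28
position: [0.4558, 0.3405, 0.0505]
orientation: [[0.842, 0.54, 0.0], [0.54, -0.842, 0.0], [0.0, 0.0, -1.0]]
wrist_force: [0.5, -0.5, 0.8]
gripper_width: 0.802
grip_force: 0.0
```

```bash
python3 - <<'E'
from cell import env
from h import *
s=env.state();print(s["t"],s["position"],s["wrist_force"],todo(s,[.4552,.3423,.05],32.8))
E
```

```text
3.275 [0.4557529  0.3404715  0.05047881] [ 0.52993237 -0.45024908  0.84191713] (array([ 0.009, -0.031,  0.008]), array([ 0.  , -0.  , -0.02]))
```

Request:
jog_arm(
  steps="0.009 -0.031 0.008 0 0 0;0 0 0 0 0 0",
)

```text
t: 3.52
position: [0.4555, 0.3427, 0.0506]
orientation: [[0.842, 0.54, 0.001], [0.54, -0.842, 0.001], [0.001, 0.0, -1.0]]
wrist_force: [-0.1, -0.8, 1.3]
gripper_width: 0.8
grip_force: 0.0
```

Request:
jog_arm(
  steps="0 0 0 0 0 0;0 0 0 0 0 0;0 0 0 0 0 0;0 0 0 0 0 0;0 0 0 0 0 0",
  gripper=0.1,
  squeeze=80,
)

```text
t: 4.15
position: [0.4551, 0.3423, 0.05]
orientation: [[0.842, 0.54, 0.0], [0.54, -0.842, 0.0], [0.0, -0.0, -1.0]]
wrist_force: [-0.9, -0.4, 2.5]
gripper_width: 0.27
grip_force: 78.3
```

Request:
jog_arm(
  steps="0 0 0 0 0 0;0 0 0 0 0 0;0 0 0 0 0 0",
)

```text
t: 4.53
position: [0.4551, 0.3423, 0.05]
orientation: [[0.842, 0.54, 0.0], [0.54, -0.842, 0.0], [0.0, -0.0, -1.0]]
wrist_force: [-1.8, -0.5, 3.8]
gripper_width: 0.266
grip_force: 78.5
```

```bash
python3 - <<'E'
from cell import env
s=env.state();print(s)
E
```

```text
{'t': 4.525, 'joint_pos': array([5.06422346e-01, 3.06505694e-01, 1.81358659e+00, 4.72171629e-05,
       1.02133295e+00, 1.50667565e+00]), 'joint_vel': array([ 0.0001847 , -0.00194655,  0.00139693, -0.00053331, -0.00119268,
       -0.00014091]), 'joint_efforts': array([-3.36495358e-01, -4.54776835e+01, -3.14729869e+01, -8.49155383e-02,
       -3.01862843e-01, -8.23544950e-03]), 'position': array([0.45509372, 0.3423236 , 0.04997832]), 'orientation': array([[ 8.41621123e-01,  5.40068394e-01,  1.26873084e-04],
       [ 5.40068382e-01, -8.41621132e-01,  1.16419363e-04],
       [ 1.69653487e-04, -2.94608538e-05, -9.99999985e-01]]), 'wrist_force': array([-1.77375717, -0.47140046,  3.79489927]), 'ft_torque': array([-0.11423558,  0.13679335,  0.01735282]), 'grip_force': 78.50602269172668, 'gripper_width': 0.26641442328750714}
```

Request:
jog_arm(
  steps="0 0 -0.3 0 0 0;0 0 -0.6 0 0 0;0 0 -0.6 0 0 0;0 0 -0.17 0 0 0.99;0 0 0 0 0 0.99",
)

```text
t: 5.15
position: [0.456, 0.3427, 0.1527]
orientation: [[0.923, 0.385, 0.003], [0.385, -0.923, 0.002], [0.004, -0.0, -1.0]]
wrist_force: [-0.5, -1.0, -2.1]
gripper_width: 0.271
grip_force: 78.4
```

Request:
jog_arm(
  steps="0 0 0 0 0 1;0 0 0 0 0 0;0 0 0 0 0 0",
)

```text
t: 5.52
position: [0.455, 0.3422, 0.1503]
orientation: [[0.952, 0.307, 0.0], [0.307, -0.952, 0.0], [0.0, -0.0, -1.0]]
wrist_force: [0.5, -0.3, -0.9]
gripper_width: 0.268
grip_force: 78.4
```

```bash
python3 - <<'E'
from cell import env
from h import *
s=env.state();print(s["t"],s["position"],s["wrist_force"],s["gripper_width"],todo(s,[.4467,.0243,.15],17.9))
E
```

```text
5.525 [0.45503686 0.34220028 0.15033968] [ 0.52308299 -0.29884862 -0.89103641] 0.26782260136019653 (array([-1.759,  5.   ,  0.005]), array([-0., -0., -0.]))
```

Request:
jog_arm(
  steps="-0.293 0.834 0 0 0 0;-0.293 0.833 0 0 0 0;-0.293 0.833 0 0 0 0;-0.293 0.833 0 0 0 0;-0.293 0.833 0 0 0 0",
)

```text
t: 6.15
position: [0.4475, 0.0758, 0.1504]
orientation: [[0.952, 0.307, 0.001], [0.307, -0.952, -0.0], [0.001, 0.0, -1.0]]
wrist_force: [0.2, -0.2, -1.4]
gripper_width: 0.271
grip_force: 79.0
```

Request:
jog_arm(
  steps="-0.293 0.833 0 0 0 0;0 0 0.5 0 0 0;0 0 0.5 0 0 0;0 0 0 0 0 0",
)

```text
t: 6.65
position: [0.444, 0.0244, 0.0881]
orientation: [[0.952, 0.306, -0.005], [0.306, -0.952, 0.001], [-0.005, -0.002, -1.0]]
wrist_force: [-0.7, 0.7, -0.5]
gripper_width: 0.27
grip_force: 79.1
```

```bash
python3 - <<'E'
from cell import env
from h import *
s=env.state();print(s["t"],s["position"],s["wrist_force"],s["gripper_width"],todo(s,[.4467,.0243,.064],17.9))
c=env.read_camera("top");np.savez("top2.npz",**c);im=c["image"]
s2=env.read_camera("side");np.savez("side2.npz",**s2)
a=cv2.resize(im[150:300,270:400],None,fx=3,fy=3);b=cv2.resize(s2["image"][180:330,220:360],None,fx=2.8,fy=2.8)
o=np.zeros((450,800,3),np.uint8);o[:450,:390]=a;o[:420,400:792]=b;cv2.imwrite("pics/stage.png",o[:,:,::-1])
E
```

```text
6.65 [0.44397953 0.02442809 0.08805907] [-0.68611801  0.66347246 -0.48486937] 0.2704694920287027 (array([0.044, 0.017, 0.401]), array([-0.03,  0.06, -0.02]))
```

View pics/stage.png

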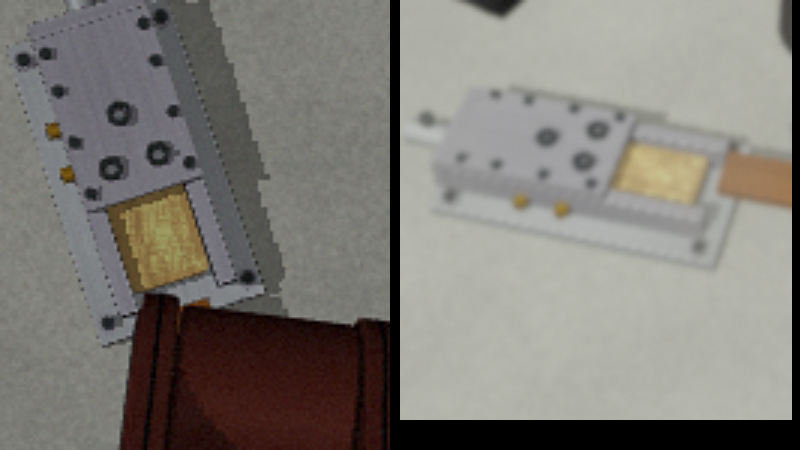

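The staging view shows the nose (right panel, about (725,178)) in line with the board at (665,172), just outside the lane. Lowering it and checking its height.

Request:
jog_arm(
  steps="0 0 0.2 0 0 0;0 0 0.15 0 0 0;0 0 0.05 0 0 0;0 0 0 0 0 0",
)

```text
t: 7.25
position: [0.446, 0.0245, 0.0657]
orientation: [[0.952, 0.306, -0.001], [0.306, -0.952, 0.0], [-0.001, -0.0, -1.0]]
wrist_force: [0.4, 0.4, -1.7]
gripper_width: 0.271
grip_force: 79.1
```

```bash
cat > look.py <<'E'
from cell import env
from h import *
s=env.state();p=s["position"];J=np.array([.599,.0735]);e=np.array([np.cos(np.radians(17.9)),np.sin(np.radians(17.9))]);n=np.array([-e[1],e[0]])
q=p[:2]-J
print("t",s["t"],"pos",p,"nose x,y in jig mm",(q@e*1000+75).round(1),(q@n*1000).round(1),"F along",(s["wrist_force"][:2]@e).round(2),"todo",todo(s,[.4467,.0243,.064],17.9))
c=env.read_camera("side");hsv=cv2.cvtColor(c["image"],cv2.COLOR_RGB2HSV)
def rep(name,lo,hi,zlo,zhi):
    m=cv2.inRange(hsv,lo,hi);m[:200]=0;m[300:]=0;m[:,:220]=0;m[:,420:]=0
    v,u=np.nonzero(m);P=pts(c,u,v);P=P[(c["range_z"][v,u]>0)&(P[:,2]>zlo)&(P[:,2]<zhi)]
    a=(P[:,:2]-J)@e*1000;b=(P[:,:2]-J)@n*1000
    print(name,len(P),"x",np.percentile(a,[1,99]).round(1),"y",np.percentile(b,[1,99]).round(1),"ztop",np.percentile(P[:,2],[50,90,99]).round(4))
rep("nose",(4,130,40),(14,255,255),.015,.035);rep("board",(15,70,60),(32,255,255),.018,.034)
E
python3 look.py
```

```text
t 7.25 pos [0.44599073 0.02449649 0.06574142] nose x,y in jig mm -85.7 0.4 F along 0.48 todo (array([0.01 , 0.007, 0.029]), array([-0.  ,  0.01, -0.02]))
nose 1 x [-175. -175.] y [9.8 9.8] ztop [0.029 0.029 0.029]
board 1094 x [-203.5   67.3] y [-27.4  53.2] ztop [0.0266 0.0286 0.0313]
```

Request:
jog_arm(
  steps="0.05 0 0.02 0 0 0;0.1 0 0 0 0 0;0.1 0 0 0 0 0;0.05 0 0 0 0 0;0 0 0 0 0 0",
)

```text
t: 7.92
position: [0.4636, 0.03, 0.0648]
orientation: [[0.952, 0.306, -0.0], [0.306, -0.952, 0.0], [-0.0, -0.0, -1.0]]
wrist_force: [-0.4, -0.2, -1.2]
gripper_width: 0.271
grip_force: 79.1
```

Request:
jog_arm(
  steps="0.05 0 0 0 0 0;0.05 0 0 0 0 0;0.05 0 0 0 0 0;0.05 0 0 0 0 0;0 0 0 0 0 0",
)

```text
t: 8.55
position: [0.4751, 0.0336, 0.0649]
orientation: [[0.952, 0.306, 0.0], [0.306, -0.952, -0.0], [0.0, 0.0, -1.0]]
wrist_force: [-0.2, -0.0, -0.9]
gripper_width: 0.273
grip_force: 79.1
```

```bash
sed -i 's/rep("nose",(4,130,40),(14,255,255)/rep("nose",(4,110,30),(13,255,255)/' look.py; python3 look.py; python3 - <<'E'
from cell import env
import cv2
c=env.read_camera("side");cv2.imwrite("pics/push1.png",cv2.resize(c["image"][180:330,220:420],None,fx=4,fy=4)[:,:,::-1])
E
```

```text
t 8.55 pos [0.47510783 0.03363471 0.064898  ] nose x,y in jig mm -55.1 0.1 F along -0.22 todo (array([-0.498,  0.003,  0.015]), array([ 0.  , -0.  , -0.02]))Traceback (most recent call last):
  File "look.py", line 12, in <module>
    rep("nose",(4,110,30),(13,255,255),.015,.035);rep("board",(15,70,60),(32,255,255),.018,.034)
    ~~~^^^^^^^^^^^^^^^^^^^^^^^^^^^^^^^^^^^^^^^^^^
  File "look.py", line 11, in rep
    print(name,len(P),"x",np.percentile(a,[1,99]).round(1),"y",np.percentile(b,[1,99]).round(1),"ztop",np.percentile(P[:,2],[50,90,99]).round(4))
                          ~~~~~~~~~~~~~^^^^^^^^^^
    return _quantile_unchecked(
        a, q, axis, out, overwrite_input, method, keepdims, weights)
    return _ureduce(a,
                    func=_quantile_ureduce_func,
    ...<5 lines>...
                    overwrite_input=overwrite_input,
                    method=method)
    r = func(a, **kwargs)
    result = _quantile(arr,
                       quantiles=q,
    ...<2 lines>...
                       out=out,
                       weights=wgt)
    slices_having_nans = np.isnan(arr[-1, ...])
                                  ~~~^^^^^^^^^
IndexError: index -1 is out of bounds for axis 0 with size 0
```

View pics/push1.png

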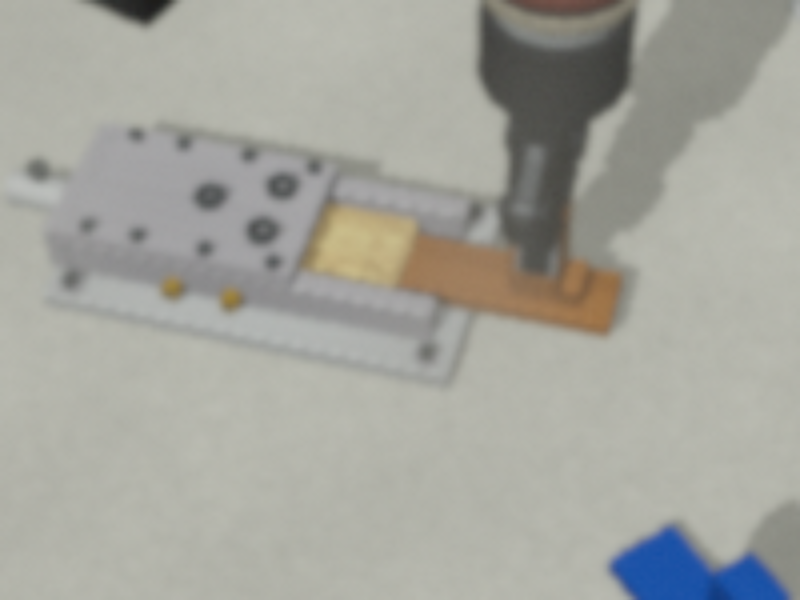

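The nose, its tip at about (410,270), sits squarely behind the board at (360,245) in the lane and at the right height. Pushing on.

Request:
jog_arm(
  steps="0.03 0 0.015 0 0 0;0.04 0 0 0 0 0;0.03 0 0 0 0 0;0 0 0 0 0 0",
)

```text
t: 9.15
position: [0.4807, 0.0354, 0.0639]
orientation: [[0.952, 0.305, 0.0], [0.305, -0.952, -0.0], [0.0, 0.0, -1.0]]
wrist_force: [-0.1, 0.2, -0.9]
gripper_width: 0.276
grip_force: 79.1
```

Request:
jog_arm(
  steps="0.03 0 0 0 0 0;0.03 0 0 0 0 0",
)

```text
t: 9.4
position: [0.4835, 0.0363, 0.0637]
orientation: [[0.952, 0.305, -0.001], [0.305, -0.952, -0.0], [-0.001, 0.0, -1.0]]
wrist_force: [-1.9, -1.2, -0.4]
gripper_width: 0.266
grip_force: 79.2
```

Request:
jog_arm(
  steps="0.03 0 0 0 0 0;0.03 0 0 0 0 0",
)

```text
t: 9.65
position: [0.4873, 0.0376, 0.0638]
orientation: [[0.952, 0.305, -0.0], [0.305, -0.952, 0.0], [-0.0, -0.0, -1.0]]
wrist_force: [-1.2, -1.1, -1.4]
gripper_width: 0.269
grip_force: 79.2
```

Request:
jog_arm(
  steps="0.04 0 0 0 0 0;0.04 0 0 0 0 0;0.04 0 0 0 0 0;0.04 0 0 0 0 0",
)

```text
t: 10.15
position: [0.4967, 0.0406, 0.0639]
orientation: [[0.952, 0.306, 0.0], [0.306, -0.952, 0.0], [0.0, -0.0, -1.0]]
wrist_force: [-1.3, -1.3, -0.8]
gripper_width: 0.266
grip_force: 79.2
```

Request:
jog_arm(
  steps="0.04 0 0 0 0 0;0.04 0 0 0 0 0;0.04 0 0 0 0 0;0.04 0 0 0 0 0;0 0 0 0 0 0",
)

```text
t: 10.78
position: [0.5062, 0.0437, 0.0641]
orientation: [[0.952, 0.306, 0.001], [0.306, -0.952, 0.0], [0.001, -0.0, -1.0]]
wrist_force: [-0.3, 0.3, -1.3]
gripper_width: 0.269
grip_force: 79.2
```

```bash
sed -i '/^c=env/,$d' look.py; python3 look.py
```

```text
t 10.775 pos [0.50615485 0.04368782 0.06410378] nose x,y in jig mm -22.5 0.2 F along -0.18 todo (array([-1.042e+00,  5.000e-03,  1.000e-03]), array([-0.  , -0.01, -0.02]))
```

Request:
jog_arm(
  steps="0.04 0 0 0 0 0;0.04 0 0 0 0 0;0.04 0 0 0 0 0",
)

```text
t: 11.15
position: [0.5125, 0.0458, 0.0639]
orientation: [[0.952, 0.306, -0.0], [0.306, -0.952, 0.0], [-0.0, -0.0, -1.0]]
wrist_force: [-2.2, -0.9, -0.3]
gripper_width: 0.266
grip_force: 79.2
```

Request:
jog_arm(
  steps="0.015 0 0 0 0 0;0.015 0 0 0 0 0",
)

```text
t: 11.4
position: [0.5142, 0.0463, 0.0639]
orientation: [[0.952, 0.306, -0.0], [0.306, -0.952, 0.0], [-0.0, -0.0, -1.0]]
wrist_force: [-1.9, -0.3, -0.4]
gripper_width: 0.268
grip_force: 79.2
```

Request:
jog_arm(
  steps="0.015 0 0 0 0 0;0.015 0 0 0 0 0",
)

```text
t: 11.65
position: [0.5159, 0.0468, 0.0639]
orientation: [[0.952, 0.305, -0.0], [0.305, -0.952, 0.0], [-0.0, -0.0, -1.0]]
wrist_force: [-1.6, -1.4, -1.2]
gripper_width: 0.27
grip_force: 79.2
```

Request:
jog_arm(
  steps="0.015 0 0 0 0 0;0.015 0 0 0 0 0",
)

```text
t: 11.9
position: [0.517, 0.0472, 0.0637]
orientation: [[0.952, 0.306, -0.002], [0.306, -0.952, -0.0], [-0.002, -0.0, -1.0]]
wrist_force: [-4.8, -2.1, 1.8]
gripper_width: 0.272
grip_force: 79.3
```

Request:
jog_arm(
  steps="0.015 0 0 0 0 0;0.015 0 0 0 0 0",
)

```text
t: 12.15
position: [0.5187, 0.0477, 0.0637]
orientation: [[0.952, 0.306, -0.002], [0.306, -0.952, -0.0], [-0.002, -0.0, -1.0]]
wrist_force: [-4.3, -0.9, 0.4]
gripper_width: 0.272
grip_force: 79.3
```

Request:
jog_arm(
  steps="0.015 0 0 0 0 0;0.015 0 0 0 0 0",
)

```text
t: 12.4
position: [0.5205, 0.0483, 0.0637]
orientation: [[0.952, 0.305, -0.001], [0.305, -0.952, -0.0], [-0.001, -0.0, -1.0]]
wrist_force: [-5.0, -2.0, 1.1]
gripper_width: 0.271
grip_force: 79.3
```

```bash
python3 look.py
```

```text
t 12.4 pos [0.5204837  0.04830353 0.06372427] nose x,y in jig mm -7.5 0.2 F along -5.39 todo (array([-1.293,  0.005, -0.003]), array([-0.  ,  0.02, -0.02]))
```

Request:
jog_arm(
  steps="0.02 0 0 0 0 0;0.02 0 0 0 0 0",
)

```text
t: 12.65
position: [0.523, 0.0492, 0.0637]
orientation: [[0.952, 0.305, -0.001], [0.305, -0.952, -0.0], [-0.001, -0.0, -1.0]]
wrist_force: [-4.3, -1.5, -0.4]
gripper_width: 0.269
grip_force: 79.3
```

Request:
jog_arm(
  steps="0.02 0 0 0 0 0;0.02 0 0 0 0 0",
)

```text
t: 12.9
position: [0.5256, 0.0499, 0.0637]
orientation: [[0.952, 0.306, -0.0], [0.306, -0.952, 0.0], [-0.0, -0.0, -1.0]]
wrist_force: [-3.3, -1.3, -0.6]
gripper_width: 0.273
grip_force: 79.2
```

Request:
jog_arm(
  steps="0.02 0 0 0 0 0;0.02 0 0 0 0 0",
)

```text
t: 13.15
position: [0.5279, 0.0507, 0.0638]
orientation: [[0.952, 0.306, -0.0], [0.306, -0.952, 0.0], [-0.0, -0.0, -1.0]]
wrist_force: [-3.2, -2.3, -1.3]
gripper_width: 0.275
grip_force: 79.2
```

Request:
jog_arm(
  steps="0.01 0 0 0 0 0;0.01 0 0 0 0 0",
)

```text
t: 13.4
position: [0.529, 0.0511, 0.0639]
orientation: [[0.952, 0.306, -0.0], [0.306, -0.952, 0.0], [-0.0, -0.0, -1.0]]
wrist_force: [-4.3, -0.2, -1.0]
gripper_width: 0.278
grip_force: 79.2
```

```bash
python3 look.py
```

```text
t 13.4 pos [0.5290352  0.05105069 0.06386261] nose x,y in jig mm 1.5 0.1 F along -4.12 todo (array([-1.443,  0.005, -0.002]), array([-0.  ,  0.  , -0.02]))
```

Request:
jog_arm(
  steps="0.015 0 0 0 0 0;0.015 0 0 0 0 0",
)

```text
t: 13.65
position: [0.5308, 0.0516, 0.0639]
orientation: [[0.952, 0.305, -0.0], [0.305, -0.952, 0.0], [-0.0, -0.0, -1.0]]
wrist_force: [-3.1, -0.9, -2.4]
gripper_width: 0.275
grip_force: 79.1
```

Request:
jog_arm(
  steps="0.015 0 0 0 0 0;0.015 0 0 0 0 0",
)

```text
t: 13.9
position: [0.5325, 0.0521, 0.0639]
orientation: [[0.952, 0.306, -0.0], [0.306, -0.952, 0.0], [-0.0, -0.0, -1.0]]
wrist_force: [-3.5, 0.6, -1.5]
gripper_width: 0.273
grip_force: 79.1
```

Request:
jog_arm(
  steps="0.015 0 0 0 0 0;0.015 0 0 0 0 0",
)

```text
t: 14.15
position: [0.5342, 0.0527, 0.0639]
orientation: [[0.952, 0.306, -0.0], [0.306, -0.952, 0.0], [-0.0, -0.0, -1.0]]
wrist_force: [-4.2, -0.0, -1.7]
gripper_width: 0.272
grip_force: 79.1
```

Request:
jog_arm(
  steps="0.015 0 0 0 0 0;0.015 0 0 0 0 0",
)

```text
t: 14.4
position: [0.5359, 0.0533, 0.0639]
orientation: [[0.952, 0.305, -0.0], [0.305, -0.952, 0.0], [-0.0, -0.0, -1.0]]
wrist_force: [-4.1, 1.1, -1.9]
gripper_width: 0.27
grip_force: 79.1
```

Request:
jog_arm(
  steps="0.015 0 0 0 0 0;0.015 0 0 0 0 0",
)

```text
t: 14.65
position: [0.5376, 0.0538, 0.0639]
orientation: [[0.952, 0.305, -0.0], [0.305, -0.952, 0.0], [-0.0, -0.0, -1.0]]
wrist_force: [-5.0, -0.5, -1.6]
gripper_width: 0.273
grip_force: 79.1
```

Request:
jog_arm(
  steps="0.015 0 0 0 0 0;0.015 0 0 0 0 0",
)

```text
t: 14.9
position: [0.5382, 0.054, 0.0639]
orientation: [[0.952, 0.306, -0.003], [0.306, -0.952, -0.001], [-0.003, -0.0, -1.0]]
wrist_force: [-10.2, -3.3, 3.7]
gripper_width: 0.271
grip_force: 79.6
```

The force jumped from about 4–5 N to about 10.7 N and the tool stalled, so this is the stop. Easing off slightly and reading again.

Request:
jog_arm(
  steps="-0.005 0 0 0 0 0;0 0 0 0 0 0",
)

```text
t: 15.15
position: [0.5382, 0.054, 0.0638]
orientation: [[0.952, 0.306, -0.002], [0.306, -0.952, -0.0], [-0.002, -0.0, -1.0]]
wrist_force: [-6.7, -1.8, 1.2]
gripper_width: 0.272
grip_force: 79.5
```

Request:
jog_arm(
  steps="-0.02 0 0 0 0 0;-0.05 0 0 0 0 0;-0.1 0 0 0 0 0;-0.2 0 0 0 0 0;-0.2 0 0 0 0 0",
)

```text
t: 15.78
position: [0.5057, 0.0435, 0.064]
orientation: [[0.952, 0.305, 0.0], [0.305, -0.952, -0.0], [0.0, 0.0, -1.0]]
wrist_force: [-0.5, -0.3, -1.2]
gripper_width: 0.267
grip_force: 79.1
```

Request:
jog_arm(
  steps="-0.3 0 0 0 0 0;-0.4 0 0 0 0 0;-0.4 0 0 0 0 0;-0.3 0 0 0 0 0;0 0 0 0 0 0",
)

```text
t: 16.4
position: [0.425, 0.0179, 0.0637]
orientation: [[0.952, 0.305, -0.001], [0.305, -0.952, 0.0], [-0.0, -0.0, -1.0]]
wrist_force: [0.2, 0.2, -1.4]
gripper_width: 0.271
grip_force: 79.1
```

Request:
jog_arm(
  steps="0 0 -0.5 0 0 0;0 0 -0.5 0 0 0;0 0 -0.45 0 0 0;0 0 0 0 0 0",
)

```text
t: 16.9
position: [0.4289, 0.0179, 0.1533]
orientation: [[0.952, 0.306, 0.006], [0.306, -0.952, -0.001], [0.006, 0.003, -1.0]]
wrist_force: [-0.1, 0.0, -2.4]
gripper_width: 0.272
grip_force: 79.1
```

```bash
cat > fin.py <<'E'
from cell import env
from h import *
s=env.state();print(s["t"],s["position"],s["wrist_force"],s["gripper_width"],todo(s,[.4551,.3423,.15],17.9),todo(s,[.4551,.3423,.0505],32.7))
E
python3 fin.py
```

```text
16.9 [0.42888441 0.01790938 0.15327728] [-0.08195023  0.01881153 -2.42111635] 0.2716511870021869 (array([ 2.068, -5.015,  0.053]), array([ 0.03, -0.06, -0.02])) (array([ 2.058, -5.019,  1.712]), array([ 0.04, -0.06, -2.98]))
```

Request:
jog_arm(
  steps="0.35 -0.84 0 0 0 0;0.35 -0.84 0 0 0 0;0.35 -0.84 0 0 0 0;0.35 -0.84 0 0 0 0;0.35 -0.84 0 0 0 0",
)

```text
t: 17.52
position: [0.4489, 0.2918, 0.149]
orientation: [[0.952, 0.306, -0.001], [0.306, -0.952, -0.001], [-0.001, 0.0, -1.0]]
wrist_force: [0.1, -0.3, -1.9]
gripper_width: 0.268
grip_force: 79.1
```

Request:
jog_arm(
  steps="0.35 -0.83 0 0 0 0;0 0 0 0 0 -1;0 0 0 0 0 -1;0 0 0 0 0 -0.97;0 0 0 0 0 0",
)

```text
t: 18.15
position: [0.4536, 0.3437, 0.149]
orientation: [[0.842, 0.539, -0.002], [0.539, -0.842, -0.001], [-0.002, -0.0, -1.0]]
wrist_force: [-0.1, -0.5, -1.2]
gripper_width: 0.271
grip_force: 79.5
```

Request:
jog_arm(
  steps="0 0 0 0 0 0;0 0 0 0 0 0",
)

```text
t: 18.4
position: [0.4542, 0.3438, 0.1505]
orientation: [[0.843, 0.538, -0.0], [0.538, -0.843, -0.0], [-0.0, -0.0, -1.0]]
wrist_force: [-0.8, -0.0, -1.2]
gripper_width: 0.275
grip_force: 79.5
```

```bash
python3 fin.py
```

```text
18.4 [0.45419164 0.34384126 0.15048673] [-0.82026339 -0.02641656 -1.24049103] 0.27528890821994423 (array([-0.001,  0.03 ,  0.008]), array([-0.  ,  0.01,  2.94])) (array([-0.   ,  0.03 ,  1.666]), array([-0.  ,  0.01, -0.02]))
```

Within 2 mm of the start spot. Lowering.

Request:
jog_arm(
  steps="0 0 0.5 0 0 0;0 0 0.5 0 0 0;0 0 0.4 0 0 0;0 0 0.15 0 0 0;0 0 0.05 0 0 0",
)

```text
t: 19.02
position: [0.4543, 0.344, 0.0548]
orientation: [[0.842, 0.539, -0.0], [0.539, -0.842, -0.0], [-0.0, -0.0, -1.0]]
wrist_force: [0.3, 0.2, -0.7]
gripper_width: 0.271
grip_force: 79.5
```

Request:
jog_arm(
  steps="0 0 0.03 0 0 0;0 0 0.02 0 0 0;0 0 0 0 0 0;0 0 0 0 0 0",
)

```text
t: 19.52
position: [0.4545, 0.3441, 0.0523]
orientation: [[0.842, 0.539, 0.0], [0.539, -0.842, 0.0], [0.001, -0.0, -1.0]]
wrist_force: [0.9, 0.5, -0.6]
gripper_width: 0.273
grip_force: 79.5
```

```bash
python3 fin.py
```

```text
19.525 [0.45448347 0.34408294 0.05227971] [ 0.87085971  0.51013563 -0.59433308] 0.2728068825145257 (array([-0.006,  0.031, -1.629]), array([-0.  , -0.01,  2.95])) (array([-0.007,  0.031,  0.03 ]), array([-0.  , -0.01, -0.01]))
```

Request:
jog_arm(
  steps="0 0 0.02 0 0 0;0 0 0.01 0 0 0;0 0 0 0 0 0",
)

```text
t: 19.9
position: [0.4542, 0.3439, 0.05]
orientation: [[0.842, 0.539, -0.0], [0.539, -0.842, -0.0], [-0.0, -0.0, -1.0]]
wrist_force: [0.9, 0.4, -2.2]
gripper_width: 0.272
grip_force: 79.8
```

Request:
jog_arm(
  steps="0 0 0.005 0 0 0;0 0 0 0 0 0",
)

```text
t: 20.15
position: [0.4543, 0.344, 0.05]
orientation: [[0.842, 0.539, -0.0], [0.539, -0.842, 0.0], [-0.0, -0.0, -1.0]]
wrist_force: [-0.8, 0.1, 2.4]
gripper_width: 0.272
grip_force: 80.0
```

Request:
jog_arm(
  steps="0 0 0 0 0 0;0 0 0 0 0 0;0 0 0 0 0 0;0 0 0 0 0 0;0 0 0 0 0 0",
  gripper=0.8,
)

```text
t: 20.78
position: [0.4543, 0.344, 0.0498]
orientation: [[0.842, 0.539, 0.0], [0.539, -0.842, 0.0], [0.0, -0.0, -1.0]]
wrist_force: [1.0, -0.4, 0.2]
gripper_width: 0.798
grip_force: 0.0
```

Request:
jog_arm(
  steps="0 0 -0.1 0 0 0;0 0 -0.4 0 0 0;0 0 -0.8 0 0 0;0 0 -0.8 0 0 0;0 0 -0.5 0 0 0",
)

```text
t: 21.4
position: [0.4552, 0.3445, 0.2094]
orientation: [[0.842, 0.539, 0.003], [0.539, -0.842, 0.002], [0.004, 0.0, -1.0]]
wrist_force: [0.2, 0.1, -0.5]
gripper_width: 0.802
grip_force: 0.0
```

Request:
jog_arm(
  steps="-0.6 0.8 0 0 0 0;-0.6 0.8 0 0 0 0;-0.6 0.8 0 0 0 0;-0.6 0.8 0 0 0 0;0 0 0 0 0 0",
)

```text
t: 22.02
position: [0.4366, 0.1011, 0.2064]
orientation: [[0.845, 0.534, 0.001], [0.534, -0.845, -0.001], [0.0, 0.001, -1.0]]
wrist_force: [0.3, -0.2, -0.8]
gripper_width: 0.803
grip_force: 0.0
```

```bash
python3 - <<'E'
from cell import env
from h import *
a=env.read_camera("top");b=env.read_camera("side")
c=a;hsv=cv2.cvtColor(c["image"],cv2.COLOR_RGB2HSV)
m=cv2.inRange(hsv,(4,110,40),(18,255,255));m[:, :150]=0;m[:,260:]=0;m[:235]=0;m[315:]=0
v,u=np.nonzero(m);P=pts(c,u,v);P=P[c["range_z"][v,u]>0]
print("sole",rect(P[(P[:,2]<.02)])[0],"grip top",rect(P[(P[:,2]>.072)&(P[:,2]<.09)])[0],np.percentile(P[:,2],[1,50,99]))
o=np.zeros((600,800,3),np.uint8);o[:300,:400]=cv2.resize(a["image"],(400,300));o[:300,400:]=cv2.resize(b["image"],(400,300))
o[300:,:400]=cv2.resize(a["image"][130:280,150:350],(400,300));o[300:,400:]=cv2.resize(b["image"][190:390,140:406],(400,300))
cv2.imwrite("pics/end.png",o[:,:,::-1])
E
```

```text
sole ((467.536865234375, 351.3128356933594), (119.66302490234375, 40.01854705810547), 32.798057556152344) grip top ((455.2603759765625, 343.2874450683594), (29.672225952148438, 23.00946044921875), 31.063331604003906) [0.00716273 0.01444668 0.58089694]
```

View pics/end.png

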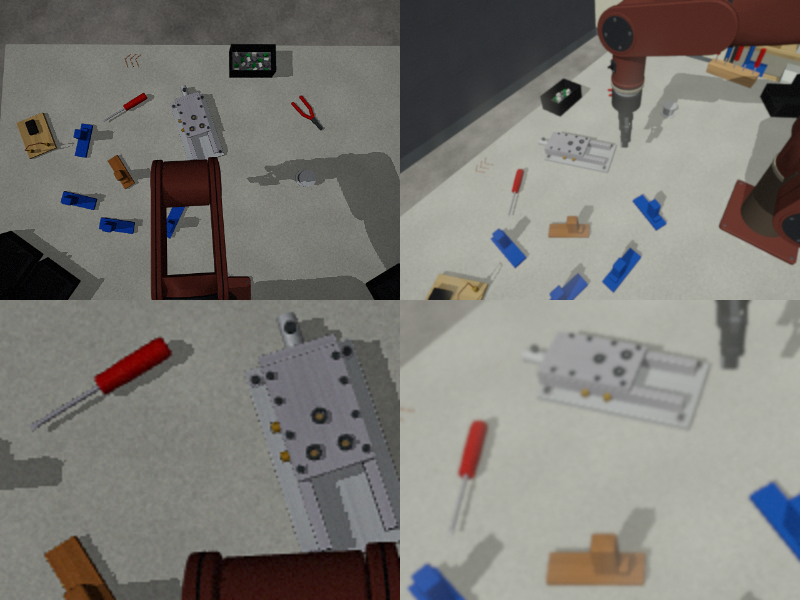

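The final view shows the shoe standing within 1 mm of where it started (bottom right panel, about (597,562)). The board is inside the tunnel, visible through the bushings. The reel, screwdriver and pliers are untouched and the gripper is clear of everything.

```bash
python3 -c "
from cell import env
print(env.close_job())"
```

```text
the job is handed in; nothing more can be done
None
```

I handed the job in at about 22 s (no verdict was returned): the board was pushed gently onto the hidden stop (wrist force about 10.7 N at most, roughly 6.5 N of it above the drag), the shoe stands within about 1 mm of where it started, and no bystander was touched.

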